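Spread a snap ring over the reel spindle and hold it at the groove

TASK

One flat tape dispenser (the one with the white tape) still has no snap ring on its spindle. Take the red-handled snap-ring pliers out of the yellow stand, squeeze them fully so that the ring on their tips is spread, slide the ring down over that spindle until it is level with the groove, and finish holding it there: handles squeezed, ring spread, upright and round the groove, without resting or pressing on the dispenser. Leave the finished dispenser and everything else on the bench alone.

Things in the scene. Friction and masses are not known exactly. Their poses are not given: they have to be found in the camera images.
- pliers: Snap-ring pliers (0.27 kg) upright in the stand, handles up, a dark C-shaped snap ring captive on their tips. Origin: centre of the spread ring, at its mid-thickness; z up along the handles, y from handle to handle, x from the handles towards the ring's closed back. Spread, the ring is 36 mm inside, 46 outside, 4 thick; at rest too narrow for the spindle. Tips end 4 mm under the origin.
- handles (a point): Middle between the two flat red handles, a good grip height: at x -26.5, y 0, z 108 mm of the pliers. Handles are 14 mm wide along x, z 70 to 130 mm. At rest they lean outwards: about 48 mm over their outer faces here, 58 at the top; squeezed to the hard stop they are parallel, 28 mm over all. The gripper closes along y. Springs: 10 N here holds them fully squeezed.
- squeeze (a joint): How far the handles are squeezed: 0 at rest (ring narrow), 0.225 rad at the hard stop (ring fully spread). Both handles move together and swing the ring's halves open; let go, they spring back.
- crossbar (a point): Middle of the pliers' dark crossbar, which rests on the stand: at x -26.5, z 60 mm of the pliers; 20 mm along x, 92 along y, 8 high. The ring's two eyes stand out to x -31, y +-23 mm of the pliers.
- stand: Fixed yellow stand, 85 x 106 mm, 91 mm high. Two side walls (inner faces at y +-30 mm) with tops notched 5 mm deep carry the crossbar with 2 to 4 mm of play, the ring hanging between, its middle 30 mm above the table. Origin on the table under the middle between the handles; axes as the pliers'. The pliers lift straight up and clear it when raised 70 mm.
- dispenser: The dispenser to work on: fixed, blue base 150 x 150 x 12 mm, flat reel of white tape, 124 mm across, top at 57 mm; brass collar 48 mm across, top at 62 mm; bare upright steel spindle, 28 mm across, chamfered top at 92 mm. A low cutter bar on its -x edge, top at 47 mm. Origin on the table on the spindle's axis; z up.
- dispenser_groove (a point): Middle of the groove of the white-tape dispenser's spindle, on its axis, 76 mm above the table; the groove is 8 mm high (72 to 80 mm) and 22 mm across at its floor.
- finished: Finished dispenser, same shape but with brown tape and a snap ring already on its spindle; not to be touched. Origin on the table, on the spindle's axis.
- tape_roll: Loose white empty reel core, 76 mm across, 24 mm high, lying on the bench; to be left alone. Origin under its centre.
- rivet_jar: Loose amber jar, 56 mm across, 70 mm high; to be left alone. Origin under its centre.
- screwdriver: Loose screwdriver with orange handle, 180 mm long, lying along its x, tip towards +x; to be left alone.
- cup: Loose blue cup, 72 mm across, 75 mm high; to be left alone. Origin under its centre.
- clip_block: Loose grey block of clips, 50 x 70 x 30 mm; to be left alone. Origin under its centre.

How it is judged (in metres and radians):
On the way, in this order (a step that is already met when the one before it is completed fails the run):
1. the pliers are lifted out of the stand by the gripper (z of pliers in the frame of stand above 0.05 m and contact force between the fingers and pliers above 2 N), for 0.1 s.
2. the spread ring comes over the top of the white-tape dispenser's spindle (value of joint squeeze above 0.17 rad and horizontal distance between pliers and dispenser_groove below 0.007 m and z of pliers in the frame of dispenser_groove between 0.006 and 0.05 m), for 0.05 s.
At the end, for the whole second after the job is handed in: Pliers held still in the gripper (over 4 N), squeezed past 0.18 rad, ring round the white-tape dispenser's spindle within 6 mm of its axis and 4 mm of the groove's mid-height, upright within 0.14 rad, under 4 N between pliers and dispenser, all else left alone (value of joint squeeze above 0.18 rad and horizontal distance between pliers and dispenser_groove below 0.006 m and z of pliers in the frame of dispenser_groove between -0.004 and 0.004 m and angle between pliers's own z axis and vertical below 0.14 rad and linear speed of pliers below 0.02 m/s and contact force between the fingers and pliers above 4 N and contact force between pliers and dispenser below 4 N); the arm keeps its last pose, push and grip.
It fails at once if the finished dispenser is struck or leant on (contact force between any of the arm, the fingers, pliers and finished above 3 N).
It fails at once if the ring or pliers are rammed against the dispenser (contact force between pliers and dispenser above 40 N).
It fails at once if a loose thing on the bench is moved by more than 20 mm (distance of any of tape_roll, rivet_jar, screwdriver, cup, clip_block from where it was at the start of the episode above 0.02 m).
It also fails if it takes over 42 s, if anything falls off the work surface, if the arm or the gripper's body presses on something with over 40 N, if the wrist force passes 120 N, or if a joint passes its speed limit or range.

ROBOT

A 7-joint arm with a two-finger parallel gripper is mounted at the origin on the work surface. World frame = base frame: x ahead of the robot, y to its left, z up, the work surface at z = 0. Lengths are in mm, angles in rad, forces in N, time in s.
With the tool pointing down it reaches from about 400 to 925 mm from the base axis. Payload 4.1 kg.
Tool frame: the origin (TCP) lies midway between the tips of the shut fingers; the grasp point (between the pads) lies 19 mm behind it (manip.hold_point_z is the distance from the TCP to the grasp point, in mm); z points along the fingers, y is the line along which they close (so a half turn about z gives the same grasp; the last joint's range is limited). The gripper opens to 85 mm and grips with 20 to 120 N. Pads are 22 mm wide; open, the fingers measure 114 mm over their backs; the gripper's body (76 mm by 85 mm) begins 54 mm behind the grasp point. The pads swing forward as they close: fully open they stand 13 mm farther back than shut.
Start: joints at [1.248, 0.398, 0.045, 1.537, -0.019, 1.207, -0.051], TCP at [144.294, -633.816, 231.347] pointing down, gripper open.
Joint ranges: [-2.82, 2.82], [-0.49, 2.23], [-1.37, 1.46], [0, 2.46], [-1.36, 4.5], [0.23, 2], [-2.94, 2.94]. Speed limits (rad/s): [2.57, 2.57, 3.14, 3.14, 3.14, 3.14, 3.14].

INTERFACE

Orientations are given as a unit quaternion [w, x, y, z].
In Python, from plant import status, optics, ticket, masks_of, manip gives the robot as it stands. The module is installed in compiled form; this text tells all that it offers.
- The arm moves only by the tool play_rows, never from a script. Its argument "deltas" is a list of rows, each a list of 3 entries, a list of its own where there are three numbers: the turn, a rotation vector about the world's x, y, z in rad, then the shift along the world's x, y, z in m, then the gripper command: -1 is shut, 1 is fully open, values between are in proportion. In form: [[[wx, wy, wz], [tx, ty, tz], jaw], ...]. A call has 1 to 5 rows; each row is the pose to reach, as a shift and turn from the pose commanded when the call began; what a row does not reach only later rows make up. A row lasts 1/8 s, in which the tool goes at most 62.5 mm and 10.7 degrees, less where a joint would pass 70% of its speed; a pose out of reach is approached as far as the arm can. A call with a gripper value outside its range is refused whole. The fingers move at their own pace and stop on an object; "squeeze" is the grip in N (left out, the last holds). Time passes only in rows, so rows that repeat a pose let the fingers close. It gives the time, the measured TCP pose, the force, the opening and the grip force at its end, in the units of the state.
- status.state(): the state, without advancing time (a new reading comes with each control period).
- optics.snapshot(name): name is "side" or "top" or "wrist"; returns the picture (480x640x3 uint8, blue, green, red); there is no depth.
- optics.camera_params(name): a dict with "vertical_fov" (degrees; the focal length in pixels is half the picture's height over the tangent of half this angle, whatever the lens; pixels are square), "cx", "cy" (the principal point, pixels), "T" (4x4, takes a point from camera to world coordinates); the wrist camera has in their place "hand_eye" (4x4, takes a point from camera to tool coordinates, whose origin is the TCP and whose axes are the flange's). Camera axes: x right, y down, z forward; pixel columns grow to the right and rows downward; lengths in mm; the calibration is good to about 2 mm. A picture is of the moment at which its call begins: read the wrist's pose just before it. camera_params takes no time and is no camera call.
- ticket.job_done(): hands the job in; it is judged then, once.
Trained networks look in the newest picture that a camera, given by its name, has taken for a name from the list of things; names that differ only in an ending like _2 or _b are one class to them, and where a whole thing is asked for, a point or a joint stands for the part that bears it (a point fixed in the world has none). Each returns a list of dicts, best first, with "confidence" (0 to 1); they miss things now and then, are a little off and sometimes report something else, mostly with a low value. They report only what shows in the picture. A call takes as long as a camera call.
- masks_of(camera, query): "mask" (480x640 bool, what is visible of it) and "extent" ([centre column, centre row, width, height] in pixels, round what is visible of it).
The state is a dict: "clock": time; "joints": joint angles; "qd": joint speeds; "joint_torque": joint torques, N m; "tool_pos": TCP position; "tcp_rot": TCP orientation; "wrist_force": force on the tool from outside, world axes, zero at the start; "torque": the same for the moment, N m; "finger_gap": opening from 0.0 (shut) to 1.0 (fully open); "grasp_force": force on a finger pad.
Only numpy, scipy, OpenCV 4.12 (cv2) and the standard library are available. Lean on these libraries where they do the work, as an engineer would, in place of code of your own. Each camera call takes 0.05 s, during which the arm holds its last target. There are 200 camera calls.

## Working session

There is one attempt and no reset: what is moved stays moved. The work goes in short steps, Python scripts to look and compute and a tool call to move; the robot and the scene stay as the last step left them, time stands still between calls to the robot, and variables do not carry over. Pictures are saved under pics/ and viewed, at most 10 in all, crops included, and the job is handed in when it is done.

Besides the shell and the picture viewer there is one more tool, called after "Emit:" by a JSON object that holds its "method" and its "body". play_rows: Moves the arm, as the interface text tells. Its arguments: {"type":"object","properties":{"deltas":{"type":"array"},"squeeze":{"type":"number"}},"required":["deltas"]}

```bash
mkdir -p pics; ls; cat > h.py <<'E'
import numpy as np, cv2
from plant import status, optics, ticket, masks_of, manip
from scipy.spatial.transform import Rotation as R
def cam(name, st=None):
    p=optics.camera_params(name); f=240/np.tan(np.radians(p['vertical_fov'])/2)
    if 'T' in p: T=np.array(p['T'])
    else:
        q=st['tcp_rot']; M=np.eye(4); M[:3,:3]=R.from_quat([q[1],q[2],q[3],q[0]]).as_matrix(); M[:3,3]=st['tool_pos']
        T=M@np.array(p['hand_eye'])
    return f,p['cx'],p['cy'],T
def ray(c,u,v):
    f,cx,cy,T=c; d=T[:3,:3]@np.array([(u-cx)/f,(v-cy)/f,1.]); return T[:3,3],d
def at_z(c,u,v,z):
    o,d=ray(c,u,v); return o+d*(z-o[2])/d[2]
def proj(c,P):
    f,cx,cy,T=c; q=T[:3,:3].T@(np.array(P,float)-T[:3,3]); return np.array([cx+f*q[0]/q[2],cy+f*q[1]/q[2]])
E
python3 - <<'E'
from h import *
s=status.state(); print(s['tool_pos'],s['tcp_rot'],s['finger_gap'],manip.hold_point_z)
ims=[optics.snapshot(n) for n in ('top','side')]
for n,i in zip(('top','side'),ims): cv2.imwrite(f'pics/{n}0.png',i); c=cam(n); print(n,c[:3],c[3].round(3).tolist())
for n in('top','side'):
  for q in ('pliers','stand','dispenser','finished','tape_roll','rivet_jar','screwdriver','cup','clip_block','handles','crossbar'):
    for r in masks_of(n,q)[:2]: print(n,q,round(r['confidence'],2),np.round(r['extent']))
E
```

```text
pics
[ 144.12798764 -633.1383053   230.25162645] [-9.95969706e-04  9.93742092e-01  1.11694366e-01 -1.75977887e-04] 0.9995306879659686 18.700000000000003
top (np.float64(482.37373508713176), 320.48269702979024, 234.64398316444425) [[0.062, -0.97, 0.235, 311.964], [-0.998, -0.061, 0.011, 12.185], [0.004, -0.235, -0.972, 1141.976], [0.0, 0.0, 0.0, 1.0]]
side (np.float64(489.16998918436616), 321.5267519190066, 245.1865723639733) [[-0.991, -0.105, 0.085, 443.638], [-0.134, 0.684, -0.717, 1000.695], [0.017, -0.722, -0.692, 1060.255], [0.0, 0.0, 0.0, 1.0]]
top pliers 0.84 [327. 247.  40.  25.]
top stand 0.83 [326. 252.  51.  49.]
top dispenser 0.76 [457. 270.  77.  81.]
top finished 0.71 [226. 249.  73.  64.]
top tape_roll 0.72 [336. 173.  29.  32.]
top rivet_jar 0.66 [381. 161.  27.  29.]
top screwdriver 0.95 [500. 357.  56.  60.]
top cup 0.71 [163. 331.  40.  30.]
top clip_block 0.61 [272. 155.  36.  30.]
top handles 0.85 [325. 247.  41.  21.]
top crossbar 0.62 [323. 246.  40.  23.]
side pliers 0.7 [332. 246.  19.  36.]
side stand 0.83 [326. 266.  37.  42.]
side dispenser 0.95 [345. 205.  50.  44.]
side finished 0.89 [315. 338.  70.  66.]
side tape_roll 0.59 [258. 259.  25.  25.]
side rivet_jar 0.76 [260. 229.  20.  28.]
side screwdriver 0.45 [396. 188.  20.  18.]
side cup 0.94 [398. 377.  35.  40.]
side cup 0.74 [331. 246.  13.  34.]
side clip_block 0.9 [235. 297.  29.  30.]
side handles 0.69 [330. 245.  16.  36.]
side crossbar 0.62 [331. 244.  17.  35.]
```

View pics/top0.png

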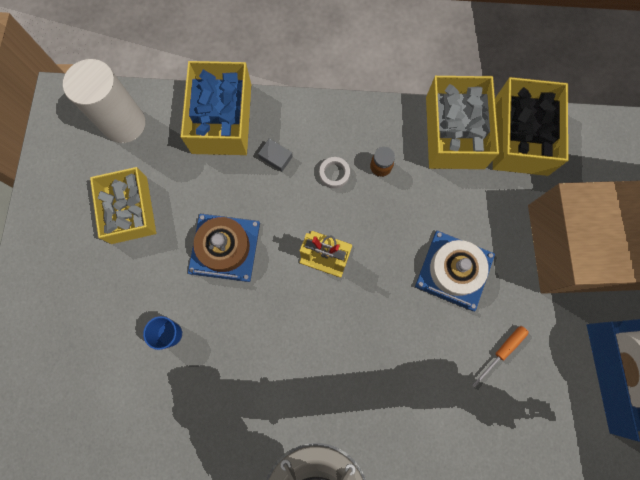

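```bash
python3 - <<'E'
from h import *
c=cam('top');d=cam('side')
for n,z,a in (('stand',90,(326,252)),('handles',130,(325,247)),('dispenser',50,(457,270)),('finished',50,(226,249)),('roll',24,(336,173)),('jar',70,(381,161)),('cup',75,(163,331)),('clip',30,(272,155))): print(n,at_z(c,*a,z).round())
i=cv2.imread('pics/top0.png')[170:370,170:550]; i=cv2.resize(i,(760,400),interpolation=2)
cv2.imwrite('pics/crop0.png',i)
E
```

```text
stand [527.   9.  90.]
handles [530.  12. 130.]
dispenser [ 512. -293.   50.]
finished [528. 240.  50.]
roll [740.  -4.  24.]
jar [ 759. -108.   70.]
cup [333. 352.  75.]
clip [775. 157.  30.]
```

View pics/crop0.png

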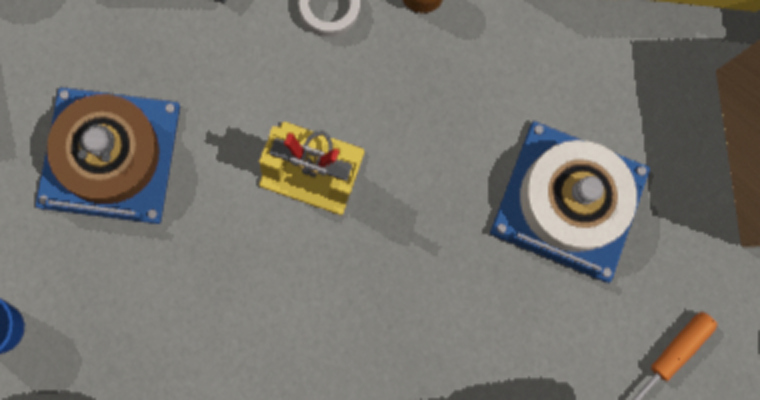

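The top view shows the white-tape dispenser on the right with its spindle top near (465,263). The stand is in the middle, with the red handles at (316,242) and (336,248) and the ring towards +x, so a yaw of about -16°.

```bash
python3 - <<'E'
from h import *
c=cam('top')
print('spindle',at_z(c,465.5,263.5,92).round(1)); 
a,b=at_z(c,316,242.5,155),at_z(c,336,248.5,155);print('h',a.round(),b.round(),(a+b)/2)
print(np.array(optics.camera_params('wrist')['hand_eye']).round(3), cam('wrist',status.state())[0])
E
```

```text
spindle [ 520.2 -300.    92. ]
h [533.  32. 155.] [523. -11. 155.] [527.64028377  10.30688847 155.        ]
[[ 0.00000e+00 -9.53000e-01 -3.03000e-01  7.78510e+01]
 [ 1.00000e+00  0.00000e+00  0.00000e+00 -9.20000e-02]
 [-0.00000e+00 -3.03000e-01  9.53000e-01 -1.41602e+02]
 [ 0.00000e+00  0.00000e+00  0.00000e+00  1.00000e+00]] 343.46539480715944
```

Emit:
{"method": "play_rows", "body": {"deltas": [[[0,0,-0.1],[0.04,0.04,0.03],1],[[0,0,-0.2],[0.08,0.08,0.06],1],[[0,0,-0.3],[0.12,0.13,0.09],1],[[0,0,-0.4],[0.16,0.18,0.11],1],[[0,0,-0.5],[0.2,0.22,0.12],1]]}}

```text
clock: 1.82
tool_pos: [338.1, -420.1, 350.8]
tcp_rot: [0.001, 0.99, -0.14, 0.001]
wrist_force: [1.3, -0.3, -0.3]
finger_gap: 1.002
grasp_force: 0.0
```

Emit:
{"method": "play_rows", "body": {"deltas": [[[0,0,0],[0.06,0.04,0],1],[[0,0,0],[0.12,0.08,0],1],[[0,0,0],[0.18,0.13,0],1],[[0,0,0],[0.2,0.13,0],1],[[0,0,0],[0.2,0.13,0],1]]}}

```text
clock: 2.45
tool_pos: [541.0, -286.6, 348.4]
tcp_rot: [-0.001, 0.991, -0.133, 0.0]
wrist_force: [-0.6, -0.2, -0.5]
finger_gap: 1.002
grasp_force: 0.0
```

```bash
cat > look.py <<'E'
from h import *
import sys,json
n=sys.argv[1]; s=status.state(); i=optics.snapshot('wrist'); cv2.imwrite(f'pics/{n}.png',i)
json.dump({k:np.array(s[k]).tolist() for k in('tool_pos','tcp_rot')},open(f'{n}.json','w'))
c=cam('wrist',s); print(s['clock'],s['tool_pos'],s['tcp_rot'])
for q in sys.argv[2:]:
    for r in masks_of('wrist',q)[:2]: print(q,round(r['confidence'],2),np.round(r['extent']))
E
python3 look.py w1 dispenser; python3 - <<'E'
from h import *; import json
c=cam('wrist',json.load(open('w1.json'))); print(proj(c,[520,-300,92]),proj(c,[520,-300,62]))
E
```

```text
2.45 [ 540.96232458 -286.62497361  348.37608411] [-1.44951006e-03  9.91068907e-01 -1.33342586e-01  2.72800777e-04]
dispenser 0.6 [ 78. 256. 107.  76.]
[332.26507642 214.36478986] [331.26559994 208.89797165]
```

View pics/w1.png

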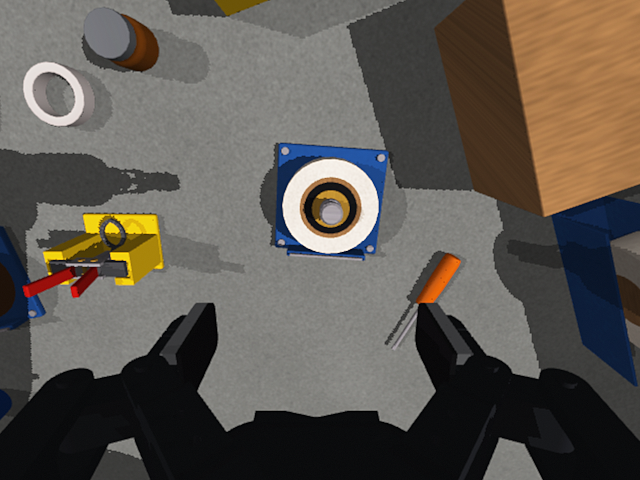

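The spindle top shows at about (331,213), against a predicted (332,214), so the estimate of (520,-300) is confirmed. I'll refine it with a fit and move on to the stand.

```bash
python3 - <<'E'
from h import *; import json
for n,c,(u,v) in (('w1',cam('wrist',json.load(open('w1.json'))),(331,205)),('top0',cam('top'),(460,267))):
    i=cv2.imread(f'pics/{n}.png'); m=((i.min(2)>185)*255).astype(np.uint8)
    k=np.zeros_like(m); k[v-60:v+60,u-60:u+60]=1; m*=k
    cs=cv2.findContours(m,cv2.RETR_EXTERNAL,cv2.CHAIN_APPROX_NONE)[0]; b=max(cs,key=cv2.contourArea)
    e=cv2.fitEllipse(cv2.convexHull(b)); print(n,e,at_z(c,*e[0],57).round(1))
E
```

```text
w1 ((330.2268981933594, 205.86471557617188), (93.5394287109375, 95.5684585571289), 71.74075317382812) [ 523.1 -299.6   57. ]
top0 ((460.9331359863281, 266.6191101074219), (50.62656784057617, 54.44232940673828), 130.98214721679688) [ 519.3 -299.9   57. ]
```

Emit:
{"method": "play_rows", "body": {"deltas": [[[0,0,0],[0,0.06,0],1],[[0,0,0],[0,0.12,0],1],[[0,0,0],[0,0.18,0],1],[[0,0,0],[-0.005,0.24,0],1],[[0,0,-0.01],[-0.01,0.297,-0.02],1]]}}

```text
clock: 3.18
tool_pos: [527.4, 5.6, 331.0]
tcp_rot: [0.0, 0.99, -0.144, 0.002]
wrist_force: [0.2, 0.3, -0.4]
finger_gap: 0.998
grasp_force: 0.0
```

Emit:
{"method": "play_rows", "body": {"deltas": [[[0,0,0],[0,0,0],1],[[0,0,0],[0,0,0],1]]}}

```text
clock: 3.42
tool_pos: [526.9, 3.4, 329.5]
tcp_rot: [0.001, 0.99, -0.144, 0.0]
wrist_force: [-0.6, -0.3, -0.2]
finger_gap: 1.0
grasp_force: 0.0
```

```bash
python3 look.py w2 pliers stand handles crossbar; python3 - <<'E'
from h import *; import json
c=cam('wrist',json.load(open('w2.json'))); print(proj(c,[528,10,160]),proj(c,[528,10,94]))
E
```

```text
3.425 [526.89384975   3.38230239 329.46410939] [ 8.81927982e-04  9.89572251e-01 -1.44034423e-01  2.60346658e-04]
pliers 0.8 [306. 188.  84.  68.]
stand 0.57 [307. 186.  96.  73.]
handles 0.55 [307. 188.  81.  66.]
crossbar 0.95 [307. 187.  80.  72.]
[308.70511678 219.44469561] [309.79524749 204.94803291]
```

View pics/w2.png

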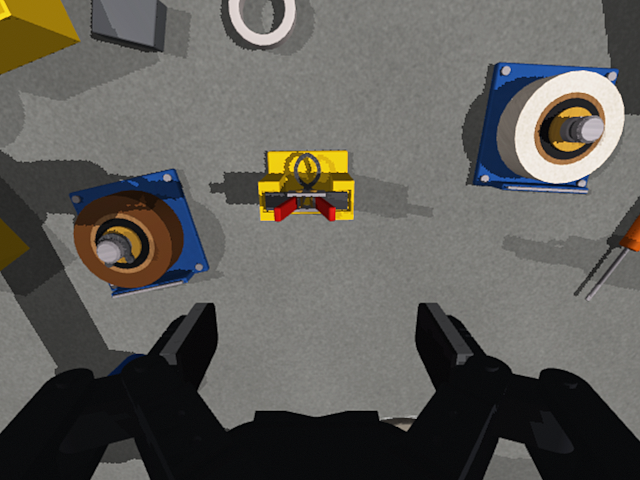

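The stand is square in the image: crossbar at row ~203, from column 263 to 352. The handle tops are near (284,211) and (328,211), and the ring is at (307,170).

```bash
python3 - <<'E'
from h import *; import json
c=cam('wrist',json.load(open('w2.json'))); i=cv2.imread('pics/w2.png').astype(int)
b,g,r=i[...,0],i[...,1],i[...,2]
m=(r>120)&(g<70)&(b<70); m[:150]=0;m[260:]=0;m[:,:240]=0;m[:,380:]=0
for lo,hi in((240,307),(307,380)):
    ys,xs=np.where(m[:,lo:hi]); print(xs.min()+lo,xs.max()+lo,ys.min(),ys.max()); 
    for x in range(xs.min(),xs.max()+1,5): k=ys[xs==x]; print(x+lo,k.min(),k.max(),end='; ')
    print()
y=(r>150)&(g>120)&(b<80); y[:120]=0;y[260:]=0;y[:,:220]=0;y[:,400:]=0
ct=max(cv2.findContours(y.astype(np.uint8)*255,0,1)[0],key=cv2.contourArea); print('stand',cv2.boundingRect(ct))
# predict model handles/crossbar/stand corners for pose estimate
def pred(x,yv,a):
    Rz=R.from_euler('z',a).as_matrix(); O=np.array([x,yv,0])
    f=lambda *p: proj(c,O+Rz@np.array(p,float)).round(1)
    print('top handles out',f(-7,29,160),f(7,29,160),f(-7,-29,160),f(7,-29,160)); print('bar',f(10,46,94),f(10,-46,94),f(-10,46,94),f(-10,-46,94))
    print('stand',f(-42,53,91),f(-42,-53,91),f(42.5,53,91))
s=json.load(open('w2.json'));q=s['tcp_rot'];M=R.from_quat([q[1],q[2],q[3],q[0]]).as_matrix(); print('yaw',np.degrees(np.arctan2(M[1,0],M[0,0])))
pred(528,10,np.radians(-16.5))
E
```

```text
274 296 199 221
274 209 215; 279 208 221; 284 205 217; 289 202 213; 294 199 209; 
329 335 207 220
329 208 220; 334 207 220; 
stand (298, 150, 50, 23)
yaw -16.562707798683434
top handles out [277.9 226.7] [277.3 212.1] [339.7 226.6] [340.  212.1]
bar [268.2 196.1] [351.3 196. ] [268.9 213.7] [350.8 213.7]
stand [264.4 240.1] [355.7 240. ] [260.8 165.9]
```

```bash
python3 -c "
import cv2;i=cv2.imread('pics/w2.png')[140:230,240:375];cv2.imwrite('pics/crop2.png',cv2.resize(i,None,fx=5.5,fy=5.5,interpolation=0))"
```

```text
(no output)
```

View pics/crop2.png

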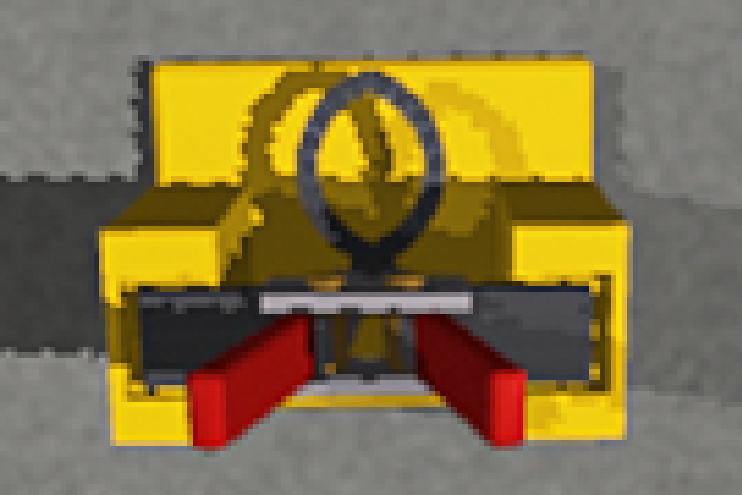

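The close crop shows both red handle tops (274–335 px wide, rows 207–221) and the crossbar seated in its notches. The handle midpoint comes out near (532,12), with the yaw already matched. I'll descend for a closer look.

Emit:
{"method": "play_rows", "body": {"deltas": [[[0,0,0],[0.005,0.009,-0.05],1],[[0,0,0],[0.005,0.009,-0.1],1],[[0,0,0],[0.005,0.009,-0.13],1],[[0,0,0],[0.005,0.009,-0.13],1]]}}

```text
clock: 4.18
tool_pos: [530.5, 13.8, 197.0]
tcp_rot: [0.001, 0.99, -0.143, -0.003]
wrist_force: [-0.5, -0.1, -0.0]
finger_gap: 0.999
grasp_force: 0.0
```

```bash
python3 look.py w3; cat > hd.py <<'E'
from h import *; import json,sys
n=sys.argv[1]
s=json.load(open(n+'.json')); c=cam('wrist',s); i=cv2.imread(f'pics/{n}.png').astype(int)
b,g,r=i[...,0],i[...,1],i[...,2]
m=((r>100)&(g<60)&(b<60)).astype(np.uint8)*255
for ct in sorted(cv2.findContours(m,0,1)[0],key=cv2.contourArea)[-3:]: print(cv2.boundingRect(ct),cv2.contourArea(ct))
q=s['tcp_rot'];M=R.from_quat([q[1],q[2],q[3],q[0]]).as_matrix(); a=np.arctan2(M[1,0],M[0,0]); print('yaw',a)
Rz=R.from_euler('z',a).as_matrix()
f=lambda *p: proj(c,np.array([s['tool_pos'][0],s['tool_pos'][1],0])+Rz@np.array(p,float)).round(1)
print('pred if tcp over handles',f(-7,29,160),f(7,29,160),f(-7,-29,160),f(7,-29,160)); print('bar',f(10,46,94),f(10,-46,94),f(-10,46,94),f(-10,-46,94))
E
python3 hd.py w3
```

```text
4.175 [530.5047588   13.7634462  197.00542042] [ 5.39881899e-04  9.89695341e-01 -1.43163345e-01 -2.66424163e-03]
(267, 259, 7, 18) 78.0
(356, 256, 11, 22) 197.5
(33, 265, 92, 81) 2264.0
yaw -0.2873196580852961
pred if tcp over handles [265.3 286.5] [264.2 263.7] [367.  286.5] [368.1 263.6]
bar [253.6 226.5] [378.3 226.5] [255.1 252. ] [376.8 252. ]
```

View pics/w3.png

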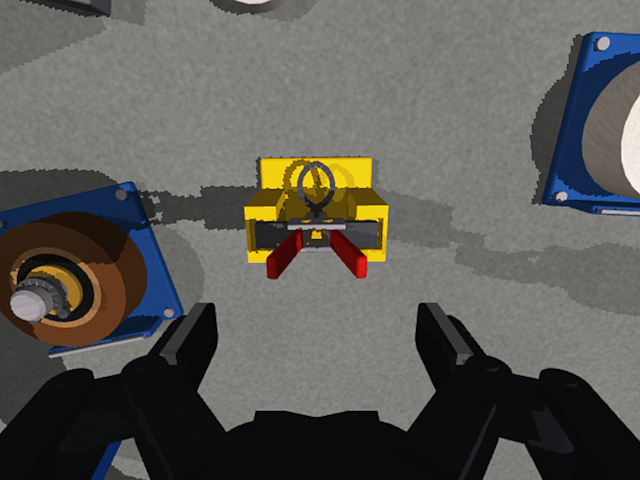

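Handle tops are at columns 267–367 (centred) and rows 256–278, so about 4 mm further along +x than the TCP. I'll correct that, descend and grip.

Emit:
{"method": "play_rows", "body": {"deltas": [[[0,0,0],[0.003,-0.001,-0.03],1],[[0,0,0],[0.003,-0.001,-0.06],1],[[0,0,0],[0.003,-0.001,-0.078],1],[[0,0,0],[0.003,-0.001,-0.078],0.3],[[0,0,0],[0.003,-0.001,-0.078],0]], "squeeze": 40}}

```text
clock: 4.85
tool_pos: [536.6, 13.5, 123.0]
tcp_rot: [0.0, 0.99, -0.143, 0.001]
wrist_force: [-1.2, -1.9, 5.9]
finger_gap: 0.6
grasp_force: 4.3
```

Emit:
{"method": "play_rows", "body": {"deltas": [[[0,0,0],[0,0,0],-0.3],[[0,0,0],[0,0,0],-0.6],[[0,0,0],[0,0,0],-1],[[0,0,0],[0,0,0],-1],[[0,0,0],[0,0,0],-1]], "squeeze": 45}}

```text
clock: 5.48
tool_pos: [537.6, 13.2, 124.8]
tcp_rot: [0.0, 0.99, -0.143, 0.003]
wrist_force: [-2.8, -1.9, 9.5]
finger_gap: 0.296
grasp_force: 45.5
```

Emit:
{"method": "play_rows", "body": {"deltas": [[[0,0,0],[0,0,0.02],-1],[[0,0,0],[0,0,0.05],-1],[[0,0,0],[0,0,0.08],-1],[[0,0,0],[0,0,0.1],-1],[[0,0,0],[0,0,0.12],-1]]}}

```text
clock: 6.1
tool_pos: [535.4, 13.9, 242.9]
tcp_rot: [-0.0, 0.99, -0.143, 0.001]
wrist_force: [-0.0, 0.9, -3.0]
finger_gap: 0.296
grasp_force: 44.8
```

Emit:
{"method": "play_rows", "body": {"deltas": [[[0,0,0],[0,0,0.02],-1],[[0,0,0],[0,0,0.02],-1]]}}

```text
clock: 6.35
tool_pos: [536.5, 14.1, 263.4]
tcp_rot: [-0.0, 0.99, -0.143, 0.002]
wrist_force: [0.1, 0.0, -2.3]
finger_gap: 0.297
grasp_force: 44.8
```

```bash
python3 look.py w4 pliers
```

```text
6.35 [536.4621996   14.07901004 263.43055844] [-3.48025910e-04  9.89782708e-01 -1.42563713e-01  2.37839824e-03]
pliers 0.95 [315. 279. 173. 195.]
```

View pics/w4.png

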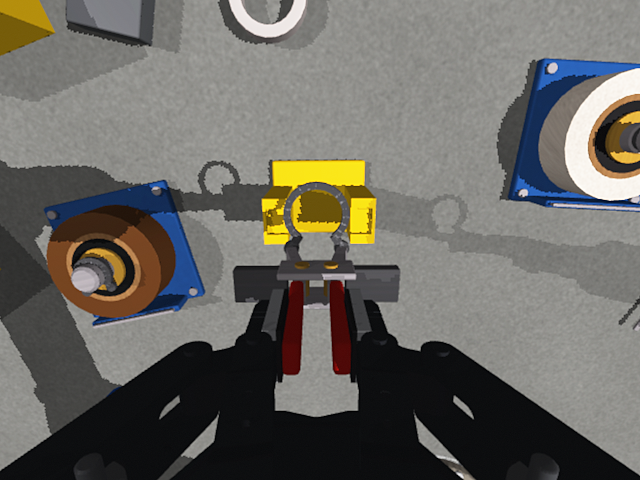

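The pliers are out of the stand and upright, handles parallel and ring round. The ring is centred near (317,214), about 64 px over its outside, and the crossbar spans columns 234–399. I'll work out where the ring is relative to the TCP.

```bash
python3 - <<'E'
from h import *; import json
i=optics.snapshot('wrist')
m=masks_of('wrist','pliers')[0]['mask']
print(status.state()['clock'])
for v in range(178,245,4):
    xs=np.where(m[v])[0]; print(v,(xs.min(),xs.max(),len(xs)) if len(xs) else None,end=' | ')
pts=[]
for v in range(178,228):
    xs=np.where(m[v])[0]
    if len(xs): pts+=[(xs.min(),v),(xs.max(),v)]
e=cv2.fitEllipse(np.array(pts,np.float32)); print('\n',e)
p=optics.camera_params('wrist'); T=np.array(p['hand_eye']); c=(cam('wrist',status.state())[0],p['cx'],p['cy'],T)
for tx,tz in((23,95),(26.5,95),(23,90),(20,95)):
    th=np.linspace(0,2*np.pi,60); P=np.array([proj(c,[tx+23*np.cos(t),23*np.sin(t),tz]) for t in th],np.float32)
    print(tx,tz,cv2.fitEllipse(P), proj(c,[tx-16.5,46,tz-64]),proj(c,[tx-16.5,-46,tz-64]))
for d in (90,95,100): print(d,at_z(c,*e[0],d))
E
```

```text
6.55
178 None | 182 (np.int64(311), np.int64(322), 12) | 186 (np.int64(299), np.int64(333), 35) | 190 (np.int64(295), np.int64(338), 34) | 194 (np.int64(291), np.int64(341), 22) | 198 (np.int64(288), np.int64(344), 17) | 202 (np.int64(286), np.int64(347), 17) | 206 (np.int64(285), np.int64(348), 15) | 210 (np.int64(284), np.int64(349), 16) | 214 (np.int64(284), np.int64(349), 15) | 218 (np.int64(284), np.int64(349), 16) | 222 (np.int64(284), np.int64(348), 18) | 226 (np.int64(286), np.int64(347), 18) | 230 (np.int64(288), np.int64(345), 20) | 234 (np.int64(292), np.int64(343), 21) | 238 (np.int64(294), np.int64(341), 19) | 242 (np.int64(288), np.int64(346), 25) | 
 ((316.3518371582031, 214.3637237548828), (65.23524475097656, 65.74333953857422), 163.7587890625)
23 95 ((316.2212829589844, 211.48605346679688), (63.843570709228516, 65.29349517822266), 89.72126770019531) [401.19438603 268.91667633] [231.38571601 268.88336356]
26.5 95 ((316.22369384765625, 206.59886169433594), (64.40716552734375, 65.5810775756836), 89.65609741210938) [401.684542 262.890908] [230.90249525 262.85633177]
23 90 ((316.226806640625, 213.08758544921875), (65.03140258789062, 66.60564422607422), 89.73054504394531) [403.43441084 272.54446878] [229.16333601 272.51093937]
20 95 ((316.2192687988281, 215.6410369873047), (63.366363525390625, 65.04901885986328), 89.7592544555664) [400.77867737 274.02722108] [231.79554203 273.99497027]
90 [2.27725750e+01 8.60592503e-02 9.00000000e+01]
95 [2.15851590e+01 9.23872133e-02 9.50000000e+01]
100 [2.03977429e+01 9.87151762e-02 1.00000000e+02]
```

Emit:
{"method": "play_rows", "body": {"deltas": [[[0,0,0],[-0.005,-0.05,0],-1],[[0,0,0],[-0.01,-0.105,0],-1],[[0,0,0],[-0.02,-0.16,0],-1],[[0,0,0],[-0.03,-0.21,0],-1],[[0,0,0],[-0.035,-0.26,0],-1]]}}

```text
clock: 7.18
tool_pos: [499.1, -247.7, 260.2]
tcp_rot: [-0.0, 0.99, -0.143, -0.001]
wrist_force: [0.2, 0.5, -2.1]
finger_gap: 0.302
grasp_force: 44.8
```

Emit:
{"method": "play_rows", "body": {"deltas": [[[0,0,0],[-0.001,-0.03,0],-1],[[0,0,0],[-0.001,-0.048,-0.02],-1],[[0,0,0],[-0.001,-0.048,-0.04],-1],[[0,0,0],[-0.001,-0.048,-0.04],-1]]}}

```text
clock: 7.68
tool_pos: [497.5, -292.2, 217.5]
tcp_rot: [-0.002, 0.99, -0.142, -0.003]
wrist_force: [0.2, 0.1, -2.2]
finger_gap: 0.299
grasp_force: 44.9
```

```bash
python3 look.py w5; python3 -c "
import cv2;i=cv2.imread('pics/w5.png')[120:340,180:460];cv2.imwrite('pics/crop5.png',cv2.resize(i,None,fx=2.7,fy=2.7,interpolation=2))"
```

```text
7.675 [ 497.52687652 -292.23605279  217.52151185] [-0.00156232  0.98987643 -0.1418857  -0.00326498]
```

View pics/crop5.png

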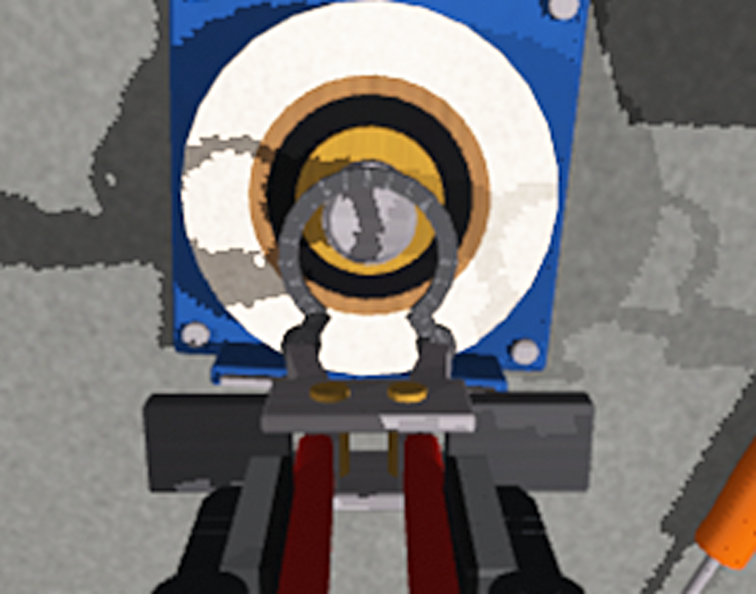

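The ring is about centred sideways over the spindle, with ring centre at crop (369,254). The spindle top is at crop (371,217) and the tape disc is centred at crop (369.5,187.5).

```bash
cat > rel.py <<'E'
from h import *; import json,sys
s=json.load(open(sys.argv[1]+'.json')); c=cam('wrist',s)
q=s['tcp_rot'];M=R.from_quat([q[1],q[2],q[3],q[0]]).as_matrix(); t=np.array(s['tool_pos']); print('tilt',np.degrees(np.arccos(-M[2,2])))
ring=t+M@np.array([21.7,0.1,95]); print('ring',ring.round(1))
for a in sys.argv[2:]:
    u,v,z=map(float,a.split(',')); P=at_z(c,u,v,z); print(a,P.round(1),'move',(P-ring)[:2].round(1))
E
python3 rel.py w5 317.4,200.4,91 316.9,189.4,57; python3 - <<'E'
from h import *
i=cv2.imread('pics/w5.png'); b,g,r=[i[...,k].astype(int) for k in range(3)]
y=((r>150)&(g>110)&(b<100)); y[:150]=0; y[250:]=0; y[:,:270]=0; y[:,370:]=0
ys,xs=np.where(y); print('brass',xs.min(),xs.max(),ys.min(),ys.max())
E
```

```text
tilt 0.4147673664150723
ring [ 517.8 -298.   122.4]
317.4,200.4,91 [ 520.9 -299.8   91. ] move [ 3.2 -1.7]
316.9,189.4,57 [ 523.8 -300.3   57. ] move [ 6.1 -2.2]
brass 272 360 150 235
```

```bash
python3 rel.py w5 317.4,200.4,89 317,194.1,62; python3 - <<'E'
from h import *
i=cv2.imread('pics/w5.png'); m=((i.min(2)>170)*255).astype(np.uint8); m[:110]=0;m[265:]=0;m[:,:240]=0;m[:,:]*=1;m[:,395:]=0
m=cv2.morphologyEx(m,cv2.MORPH_OPEN,np.ones((5,5)))
p=cv2.convexHull(np.vstack([k for k in cv2.findContours(m,0,1)[0] if cv2.contourArea(k)>300])); print(cv2.fitEllipse(p),p[:,0].min(0),p[:,0].max(0))
E
```

```text
tilt 0.4147673664150723
ring [ 517.8 -298.   122.4]
317.4,200.4,89 [ 520.5 -299.7   89. ] move [ 2.8 -1.6]
317,194.1,62 [ 520.7 -299.4   62. ] move [ 2.9 -1.4]
((316.7811584472656, 188.91220092773438), (138.21786499023438, 138.89454650878906), 126.63240051269531) [248 120] [386 258]
```

Brass collar and spindle agree at (520.5,-299.6), as does the top camera. The tape fit is pulled off by the reel's visible side. I'll correct by (+3,-1.5) mm and lower to just above the spindle.

Emit:
{"method": "play_rows", "body": {"deltas": [[[0,0,0],[0.003,-0.0015,0],-1],[[0,0,0],[0.003,-0.0015,-0.01],-1],[[0,0,0],[0.003,-0.0015,-0.018],-1],[[0,0,0],[0.003,-0.0015,-0.018],-1],[[0,0,0],[0.003,-0.0015,-0.018],-1]]}}

```text
clock: 8.35
tool_pos: [502.2, -295.8, 203.2]
tcp_rot: [0.0, 0.99, -0.143, 0.0]
wrist_force: [0.1, 0.3, -3.0]
finger_gap: 0.297
grasp_force: 44.9
```

```bash
python3 look.py w6 pliers; python3 -c "
import cv2;i=cv2.imread('pics/w6.png')[150:270,240:400];cv2.imwrite('pics/crop6.png',cv2.resize(i,None,fx=5,fy=5,interpolation=2))"; python3 rel.py w6
```

```text
8.35 [ 502.22948314 -295.78793574  203.23507098] [ 7.51007486e-05  9.89779644e-01 -1.42605220e-01  3.95536329e-05]
pliers 0.88 [317. 279. 170. 195.]
tilt 0.00972653008386277
ring [ 523.  -302.   108.2]
```

View pics/crop6.png

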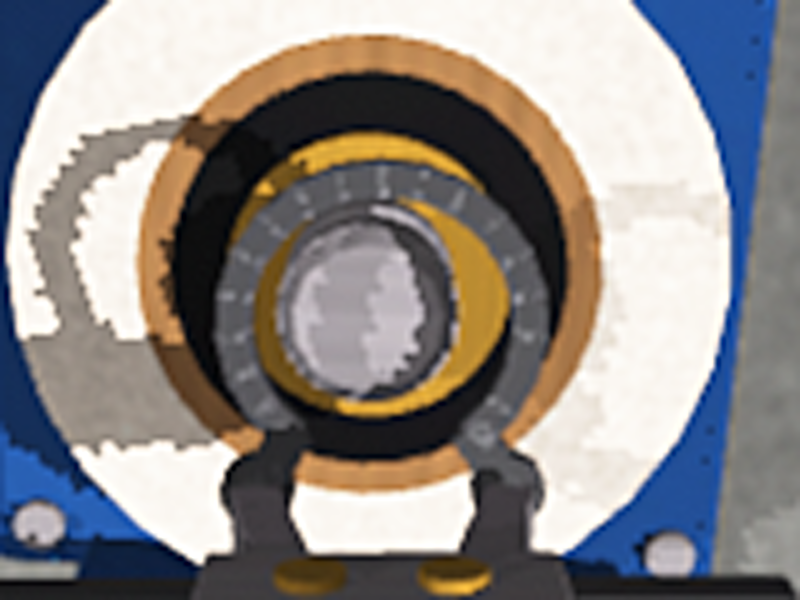

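The ring surrounds the spindle top in view: ring centre at crop (382,327), spindle rim centre at crop (367,310), so it is a couple of mm off.

```bash
python3 rel.py w6 313.4,212,89 316.4,215.4,108.2
```

```text
tilt 0.00972653008386277
ring [ 523.  -302.   108.2]
313.4,212,89 [ 520.9 -299.1   89. ] move [-2.1  2.9]
316.4,215.4,108.2 [ 522.2 -301.8  108.2] move [-0.8  0.2]
```

Emit:
{"method": "play_rows", "body": {"deltas": [[[0,0,0],[-0.0017,0.0028,0],-1],[[0,0,0],[-0.0017,0.0028,0],-1],[[0,0,0],[-0.0017,0.0028,-0.006],-1],[[0,0,0],[-0.0017,0.0028,-0.01],-1],[[0,0,0],[-0.0017,0.0028,-0.01],-1]]}}

```text
clock: 9.07
tool_pos: [500.1, -292.8, 192.5]
tcp_rot: [-0.0, 0.99, -0.143, -0.001]
wrist_force: [-1.2, 0.7, -2.9]
finger_gap: 0.298
grasp_force: 44.9
```

```bash
python3 look.py w7; python3 rel.py w7; python3 - <<'E'
from h import *
i=cv2.imread('pics/w7.png')
g=cv2.cvtColor(i,cv2.COLOR_BGR2HSV).astype(int)
# spindle: low-sat bright blob inside the ring
m=((g[...,1]<45)&(g[...,2]>95)).astype(np.uint8)*255
k=np.zeros_like(m); cv2.circle(k,(316,216),24,255,-1); m&=k
ct=max(cv2.findContours(cv2.morphologyEx(m,cv2.MORPH_CLOSE,np.ones((9,9))),0,1)[0],key=cv2.contourArea); print(cv2.boundingRect(ct),cv2.minEnclosingCircle(ct))
E
```

```text
9.075 [ 500.09885196 -292.78238976  192.4504239 ] [-1.83082683e-04  9.89781289e-01 -1.42592165e-01 -6.64536408e-04]
tilt 0.07898742060884309
ring [ 520.8 -299.    97.4]
(298, 193, 36, 38) ((316.7943420410156, 210.89671325683594), 19.30667495727539)
```

```bash
python3 rel.py w7 316,213,89 316.4,215,97.4
```

```text
tilt 0.07898742060884309
ring [ 520.8 -299.    97.4]
316,213,89 [ 519.8 -298.4   89. ] move [-1.   0.6]
316.4,215,97.4 [ 520.2 -298.8   97.4] move [-0.6  0.1]
```

Emit:
{"method": "play_rows", "body": {"deltas": [[[0,0,0],[0,0,-0.004],-1],[[0,0,0],[0,0,-0.008],-1],[[0,0,0],[0,0,-0.01],-1],[[0,0,0],[0,0,-0.01],-1]]}}

```text
clock: 9.62
tool_pos: [500.4, -292.9, 182.9]
tcp_rot: [-0.0, 0.99, -0.143, -0.0]
wrist_force: [-0.2, -1.7, -2.9]
finger_gap: 0.301
grasp_force: 44.9
```

Emit:
{"method": "play_rows", "body": {"deltas": [[[0,0,0],[0,0,-0.004],-1],[[0,0,0],[0,0,-0.008],-1],[[0,0,0],[-0.0005,0.0005,-0.0115],-1],[[0,0,0],[-0.0005,0.0005,-0.0115],-1],[[0,0,0],[-0.0005,0.0005,-0.0115],-1]]}}

```text
clock: 10.25
tool_pos: [500.1, -292.5, 171.8]
tcp_rot: [0.0, 0.99, -0.143, 0.0]
wrist_force: [0.5, 0.5, -3.6]
finger_gap: 0.296
grasp_force: 44.9
```

```bash
python3 look.py w8; python3 rel.py w8; python3 - <<'E'
from h import *
s=optics.snapshot('side'); c=cam('side')
P=proj(c,[520.5,-299.5,76]).astype(int); print(P, proj(c,[520.5,-299.5,76])-proj(c,[520.5,-299.5,66]))
w=cv2.imread('pics/w8.png')[150:270,240:400]
a=cv2.resize(w,(533,400),interpolation=2); u,v=P; b=cv2.resize(s[v-45:v+35,u-25:u+25],(250,400),interpolation=0)
cv2.imwrite('pics/fin.png',np.hstack([a,b]))
E
```

```text
10.25 [ 500.09179201 -292.47348799  171.76662929] [ 9.98274924e-05  9.89787023e-01 -1.42553967e-01  7.64299681e-05]
tilt 0.014407157184186633
ring [ 520.9 -298.7   76.8]
[345 188] [ 0.15641016 -2.41073109]
```

View pics/fin.png

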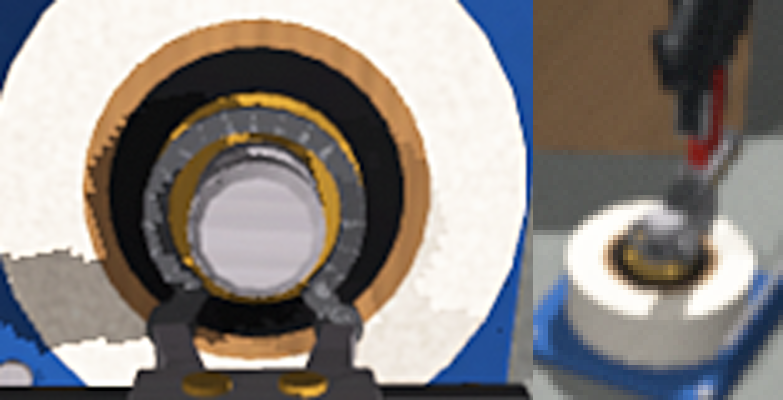

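The ring now encircles the spindle with gaps all round: ring centre at view (254.5,219), spindle top at view (257,227). The side view also shows it round the spindle, clear above the collar.

```bash
python3 rel.py w8 317.1,218.1,90 316.4,215.5,76.8
```

```text
tilt 0.014407157184186633
ring [ 520.9 -298.7   76.8]
317.1,218.1,90 [ 521.2 -299.3   90. ] move [ 0.3 -0.6]
316.4,215.5,76.8 [ 520.  -298.5   76.8] move [-0.9  0.2]
```

```bash
python3 -c "
from plant import ticket,status
s=status.state();print(s['wrist_force'],s['grasp_force'],s['tool_pos'])
print(ticket.job_done())"
```

```text
[ 1.62648441 -0.07275705 -1.68936817] 44.86415147781372 [ 500.16057566 -292.49065934  171.87795209]
the job is handed in; nothing more can be done
None
```

I handed the job in at about 10 s on the robot's clock. The pliers are held at 45 N, the ring is spread round the white-tape spindle, about 1 mm from its axis and about 1 mm above the groove's middle (estimated height). No contact force showed, and the judge's verdict wasn't returned.

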